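# Seat the filter collar for a dark reading

## Task

Get the photometer ready for a dark reading: first swing its shutter lever into the notch marked by the arrowhead and leave it clicked in there. Then turn the knurled filter collar on the port until its hidden keyways drop over the pins, push it down fully home against its spring, and finish while still holding it there with the fingers: do not let go. Leave the other things on and around the reader where they are.

Things in the scene. Friction and masses are not known exactly. Their poses are not given: they have to be found in the camera images.
- reader: the reader: a low white photometer fixed to the table. Origin: on the table, z up, x to its rear, y to its left. Its flat deck is 70 above the table and reaches from -120 to +140 in x and -170 to +170 in y; a screen ridge runs along its rear edge, x 104 to 138, 32 higher than the deck. It stands turned by up to 0.3 rad.
- port (a point): foot of the filter port's upright axis, on the deck: x 0, y 90, z 70 in the reader's frame. A 66 dia foot ring is 6 high here. The light tube is 30 dia, its top 52 above the deck. Two 6 mm pins stick out of it 5 mm on opposite sides, their tops 34 above the deck; which way they point is not known and is hidden under the collar.
- collar: the filter collar: a loose knurled aluminium cap, 54 outside dia x 42 high, about 0.16 kg, stood over the light tube with 1.5 mm side play. Origin: centre of its lower rim, z up. Inside are two keyways about 12 mm wide at its own +x and -x; they pass over the pins within about 0.15 rad of true. It may be turned either way; at the start it is 0.45 rad or more from fitting.
- collar_top (a point): centre of the collar's flat top (dark filter glass), 42 above its lower rim. Heights of this top above the deck: 68 at the start, resting on the pins; 63 once the keyways have dropped over the pins (own weight or a light push) onto a spring ring; 56 fully home, bottomed on the tube. The last 7 mm take 3 N rising to 9 N; let go, it springs back up.
- shutter_lever (a joint): angle of the shutter lever about its upright pivot, rad, limits -0.8 to 0.8, starts between -0.7 and -0.2. At 0 it points to the reader's front (-x); growing values swing its knob to the reader's right (-y). A spring plunger clicks into two notches of a low dark arc: a plain one at -0.45 and the marked one, with a raised dark arrowhead on the deck, at 0.30.
- lever_knob (a point): centre of the top of the lever's round black knob: 18 dia x 32 high, upright, its top 66 above the deck, free to grip all round; the lever's flat arm runs 38 below the knob's top. The knob's axis is 78 from the pivot. It takes up to about 8 N to move; the lever stays where it is left, and clicks home from within about 0.06 rad of a notch.
- lever_pivot (a point): the lever's upright pivot axis at the deck surface, at x 60, y -90, z 70 in the reader's frame; its post is 20 dia x 30 high.
- vial: bystander: a small amber glass vial, 20 dia x 38, standing on the reader's deck. Origin: centre of its underside.
- cassette: bystander: a flat white test cassette, 22 x 70 x 6, lying on the reader's deck near its front edge. Origin: centre of its underside.
- tube_rack: bystander: a white tube rack, 130 x 75 x 57 with its tubes, on the table to the left (+y) of the reader. Origin: centre of its underside.
- mouse: bystander: a black computer mouse, 100 x 58 x 30, on the table to the right (-y) of the reader. Origin: centre of its underside.
- reagent: bystander: a white reagent bottle, 48 dia x 100, on the table to the left of the reader. Origin: centre of its underside.
- spare_cap: bystander: a low smooth aluminium cap, 52 dia x 18, on the table to the right of the reader; it has no knurling and is not the collar. Origin: centre of its underside.
- cuvette_box: bystander: a translucent whitish cuvette box, 90 x 70 x 28, on the table to the right of the reader. Origin: centre of its underside.
Not all that is in view belongs to the job. There is more than one size of the collar; the job needs the smallest.

How it is judged:
By the outcome, as a careful person would: the job done as asked, in the order asked, and still so for the second after the job is handed in, while the arm keeps its last pose, push and grip.
It also fails if it takes over 61 s, if anything falls off the work surface, if the arm or the gripper's body presses on something with over 40 N, if the wrist force passes 120 N, or if a joint passes its speed limit or range.

## Robot

A 7-joint arm with a two-finger parallel gripper is mounted at the origin on the work surface. World frame = base frame: x ahead of the robot, y to its left, z up, the work surface at z = 0. Lengths are in m, angles in rad, forces in N, time in s.
With the tool pointing down it reaches from about 0.425 to 0.875 m from the base axis. Payload 4.7 kg.
Tool frame: the origin (TCP) lies between the finger pads; the fingertips stand ctrl.tip_reach ahead of it and the grasp point (between the pads) lies 5 mm behind it (ctrl.tip_reach is the distance from the TCP to the fingertips, in m); z points along the fingers, y is the direction in which the jaws open and shut (so a half turn about z gives the same grasp; the last joint's range is limited). The gripper opens to 87 mm and grips with 3 to 60 N. Pads are 19 mm wide; open, the fingers measure 117 mm over their backs; the gripper's body (75 mm by 190 mm) begins 51 mm behind the grasp point.
Start: joints at [0.014, 0.321, -0.07, 1.45, 0.023, 1.371, -0.057], TCP at [0.65, -0, 0.237] pointing down, gripper open.
Joint ranges: [-2.86, 2.86], [-0.3, 2.09], [-1.38, 1.24], [0.06, 2.45], [-1.56, 4.7], [0.09, 2.05], [-2.69, 2.69]. Speed limits (rad/s): [2.57, 2.57, 3.14, 3.14, 3.14, 3.14, 3.14].

## Interface

Orientations are given as a rotation vector (axis times angle).
In Python, from bench import ctrl gives the robot as it stands.
- The arm moves only by the shell command python3 -m handwheel 'ROWS' [FORCE]. ROWS is JSON, a list of rows, each a list of 7 numbers: the shift along the tool's x, y, z in mm, then the turn, a rotation vector about the tool's x, y, z in rad, then the gripper's target within -1 to 1 (shut at 1, half-way at 0, fully open at -1). In form: [[dx, dy, dz, ax, ay, az, grip], ...]. A call has 1 to 12 rows; each row is the pose to reach, as a shift and turn from the pose commanded when the call began, along the tool's axes at that moment; what a row does not reach only later rows make up. A row lasts 1/8 s, in which the tool goes at most 62.5 mm and 10.7 degrees, less where a joint would pass 70% of its speed; a pose out of reach is approached as far as the arm can. A call with a gripper value outside its range is refused whole. The fingers move at their own pace and stop on an object; FORCE is the grip in N (left out, the last holds). Time passes only in rows, so rows that repeat a pose let the fingers close. It gives the time, the measured TCP pose, the force and the opening at its end, in the units of the state.
- ctrl.get_state(): the state, without advancing time (a new reading comes with each control period).
- ctrl.get_image(name): name is "scene" or "side" or "wrist"; returns the picture (384x512x3 uint8, red, green, blue); there is no depth.
- ctrl.camera_model(name): a dict with "mtx" (3x3 intrinsics, pixels), "xyz" and "orientation" of the camera in the world. Camera axes: x right, y up, looking along -z (the intrinsics and any distortion apply to the point x, -y, -z); pixel columns grow to the right and rows downward; lengths in m; the calibration is good to about 2 mm. The wrist camera is an equidistant fisheye: a pixel r from the principal point sees the ray r / f radians off the axis. A picture is of the moment at which its call begins: read the wrist's pose just before it. camera_model takes no time and is no camera call; for the wrist camera it gives the pose at the moment of the call.
- ctrl.close_job(): hands the job in, once; it reports no verdict.
The state is a dict: "time": time; "joint_positions": joint angles; "qd": joint speeds; "joint_torque": joint torques, N m; "position": TCP position; "tool_rot": TCP orientation; "ft_force": force on the tool from outside, world axes, zero at the start; "torque": the same for the moment, N m; "grip_width": opening from 0.0 (shut) to 1.0 (fully open).
Only numpy, scipy, OpenCV 4.12 (cv2) and the standard library are available. Lean on these libraries where they do the work, as an engineer would, in place of code of your own. Each camera call takes 0.05 s, during which the arm holds its last target.

## Working session

There is one attempt and no reset: what is moved stays moved. The work goes in short steps, Python scripts to look and compute and a shell command to move; the robot and the scene stay as the last step left them, time stands still between calls to the robot, and variables do not carry over. Pictures are saved under pics/ and viewed, and the job is handed in when it is done.

```bash
mkdir -p pics; ls; python3 - <<'E'
from bench import ctrl
import cv2
print(ctrl.get_state(), ctrl.tip_reach)
for n in ["scene","side","wrist"]:
    m=ctrl.camera_model(n); print(n,m)
    cv2.imwrite(f"pics/{n}0.png",ctrl.get_image(n)[:,:,::-1])
E
```

```text
pics
{'time': 0.0, 'joint_positions': array([ 0.01412975,  0.32180811, -0.0700756 ,  1.45169619,  0.02261559,
        1.37079512, -0.05693159]), 'qd': array([-0.00042918, -0.00111847, -0.00040359,  0.00059228,  0.00075352,
       -0.0002453 , -0.00036074]), 'joint_torque': array([-2.58547143e-04, -4.91284704e+01, -4.03903294e-01, -3.12526345e+01,
       -6.40594075e-02,  4.37659642e-02,  1.61017233e-04]), 'position': array([ 6.49463544e-01, -7.94046740e-05,  2.35460459e-01]), 'tool_rot': array([-2.22058145, -2.22050185,  0.00225856]), 'ft_force': array([-0.13227119, -0.13409937,  0.9665025 ]), 'torque': array([-0.05033227, -0.01899522,  0.03695708]), 'grip_width': 1.0016096359796467} 0.014
scene {'mtx': array([[354.06017003,   0.        , 252.34955892],
       [  0.        , 354.06017003, 187.20719672],
       [  0.        ,   0.        ,   1.        ]]), 'xyz': array([1.27615481, 0.24024164, 0.86714882]), 'orientation': array([0.53138435, 0.69568255, 1.6945267 ])}
side {'mtx': array([[482.76983945,   0.        , 256.37612963],
       [  0.        , 482.76983945, 187.33885483],
       [  0.        ,   0.        ,   1.        ]]), 'xyz': array([0.17065003, 0.87508953, 0.71886698]), 'orientation': array([ 0.27320479, -1.29158556, -2.40804504])}
wrist {'mtx': array([[297.31863964,   0.        , 248.85453263],
       [  0.        , 297.31863964, 189.24464643],
       [  0.        ,   0.        ,   1.        ]]), 'xyz': array([0.64956894, 0.08263834, 0.38480413]), 'orientation': array([-0.30674674,  0.00087778,  0.00178133])}
```

View pics/scene0.png

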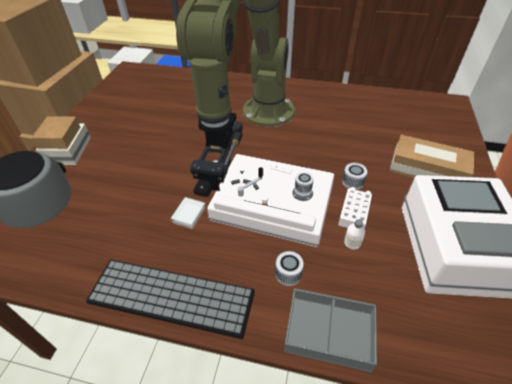

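View pics/side0.png

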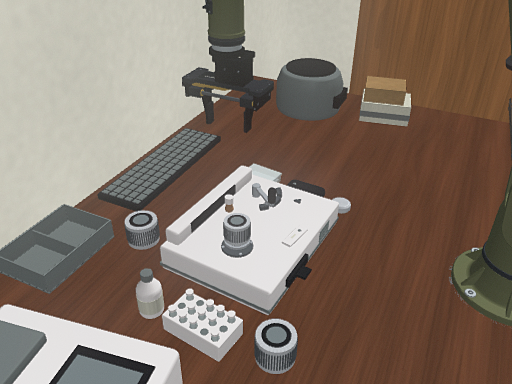

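View pics/wrist0.png

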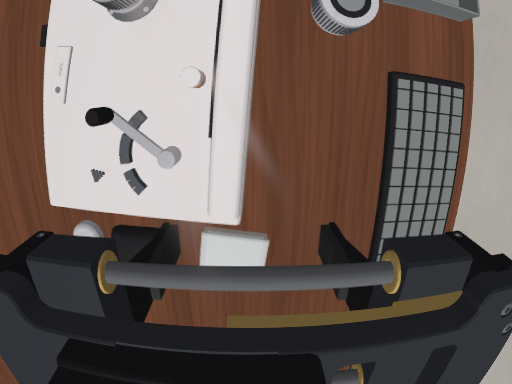

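```bash
cat > h.py <<'E'
import numpy as np, cv2
from scipy.spatial.transform import Rotation as R
def ray(m,name,u,v):
    K=m["mtx"]; x=(u-K[0,2])/K[0,0]; y=(v-K[1,2])/K[1,1]
    if name=="wrist":
        r=np.hypot(x,y); s=np.sin(r)/r if r>1e-9 else 1; d=np.array([x*s,-y*s,-np.cos(r)])
    else: d=np.array([x,-y,-1.])
    d=R.from_rotvec(m["orientation"]).apply(d/np.linalg.norm(d)); return np.array(m["xyz"]),d
def onz(m,name,u,v,z):
    o,d=ray(m,name,u,v); return o+d*(z-o[2])/d[2]
def proj(m,name,p):
    q=R.from_rotvec(m["orientation"]).inv().apply(np.array(p)-m["xyz"]); x,y,z=q[0],-q[1],-q[2]; K=m["mtx"]
    if name=="wrist":
        r=np.hypot(x,y); t=np.arctan2(r,z)/max(r,1e-12); a=np.array([x*t,y*t])
    else: a=np.array([x/z,y/z])
    return a*K[0,0]+K[:2,2]
E
python3 - <<'E'
from bench import ctrl
from h import *
m=ctrl.camera_model("wrist")
I=cv2.imread("pics/wrist0.png")
cv2.imwrite("pics/w0z.png",cv2.resize(I[0:230,30:270],None,fx=2.5,fy=2.5,interpolation=cv2.INTER_CUBIC))
S=cv2.imread("pics/side0.png"); cv2.imwrite("pics/s0z.png",cv2.resize(S[155:315,155:365],None,fx=3.7,fy=3.7,interpolation=cv2.INTER_CUBIC))
for n,u,v,z in [("knob",97,116,.136),("pivot",167,158,.1),("corner fr",53,206,.07),("corner rr",240,222,.07)]: print(n,onz(m,"wrist",u,v,z))
E
```

```text
knob [0.5116185  0.07324065 0.136     ]
pivot [0.56747993 0.02505258 0.1       ]
corner fr [ 0.38777403 -0.04110009  0.07      ]
corner rr [ 0.63931438 -0.0568726   0.07      ]
```

View pics/w0z.png

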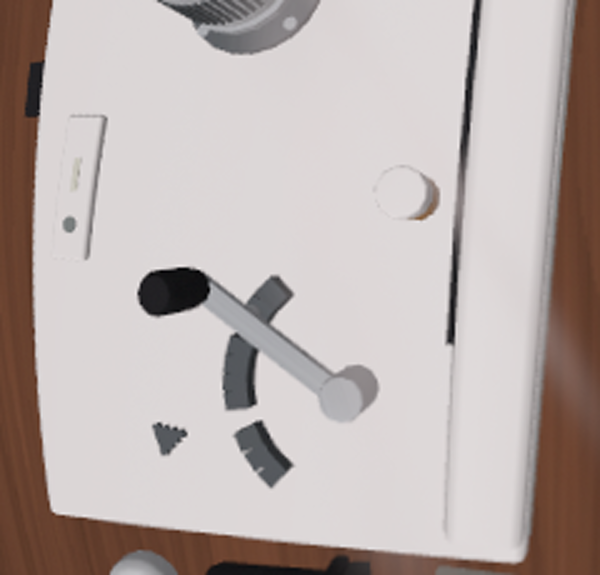

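View pics/s0z.png

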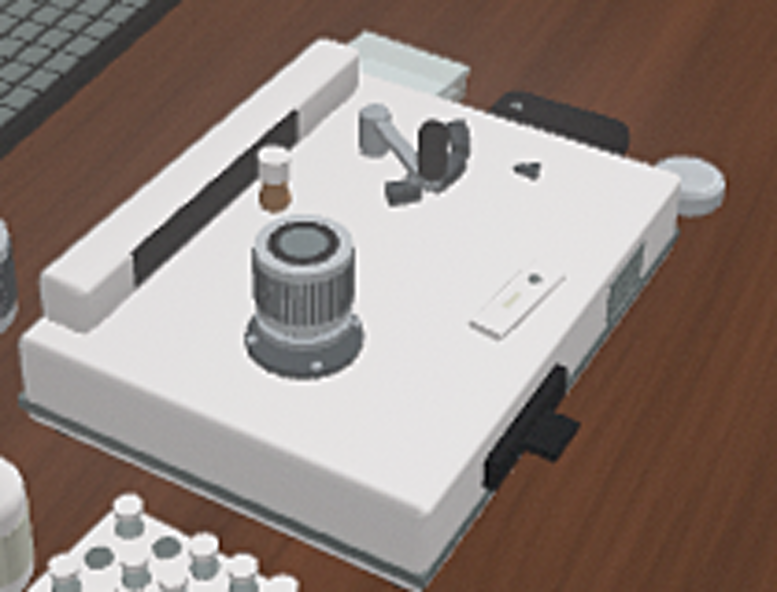

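```bash
python3 - <<'E'
from bench import ctrl
from h import *
m=ctrl.camera_model("wrist");s=ctrl.camera_model("side");c=ctrl.camera_model("scene")
k=onz(m,"wrist",93.2,117.2,.136);p=onz(m,"wrist",167.2,158.8,.1)
ps=onz(s,"side",155+373/3.7,155+112/3.7,.1); ks=onz(s,"side",155+434/3.7,155+129/3.7,.136)
col=onz(s,"side",155+303/3.7,155+241/3.7,.138); colc=onz(c,"scene",304,178,.138)
print("knob",k,ks,"piv",p,ps,"col",col,colc)
for P in(p,ps):
    d=(col-P)[:2]; yaw=np.arctan2(d[1],d[0])-np.arctan2(180,-60); print("d",np.hypot(*d),"yaw",yaw)
    for kk in (k,ks):
        e=(kk-P)[:2]; a=np.arctan2(e[1],e[0])-yaw; print(np.hypot(*e),"lever",((a-np.pi+np.pi)%(2*np.pi)-np.pi))
E
```

```text
knob [0.50740752 0.07246164 0.136     ] [0.50169656 0.07697005 0.136     ] piv [0.56763764 0.0242297  0.1       ] [0.56413016 0.02730089 0.1       ] col [0.52007568 0.20797522 0.138     ] [0.52523136 0.20916332 0.138     ]
d 0.18980136504369025 yaw -0.0684628394533946
0.07716208685655192 lever -0.6067622972373767
0.08443797536898973 lever -0.6061622928742505
d 0.1859677727902327 yaw -0.08258388379265957
0.07250483355622124 lever -0.5898161763021643
0.07978082664329654 lever -0.5894387914299739
```

```bash
python3 -m handwheel '[[20,-30,0,0,0,0.18,-1],[40,-70,10,0,0,0.36,-1],[60,-110,20,0,0,0.54,-1],[73,-143,30,0,0,0.72,-1],[73,-143,40,0,0,0.90,-1],[73,-143,50,0,0,1.08,-1],[73,-143,50,0,0,1.26,-1],[73,-143,50,0,0,1.44,-1],[73,-143,50,0,0,1.57,-1],[73,-143,50,0,0,1.57,-1]]' 30
python3 - <<'E'
from bench import ctrl
from h import *
s=ctrl.get_state();print(s["joint_positions"],s["position"],s["tool_rot"])
m=ctrl.camera_model("wrist");print(m["xyz"],m["orientation"])
I=ctrl.get_image("wrist")[:,:,::-1]
cv2.imwrite("pics/w1.png",cv2.resize(I,None,fx=1.5,fy=1.5,interpolation=cv2.INTER_CUBIC))
E
```

```text
time: 1.4
position: [0.5068, 0.0729, 0.1864]
tool_rot: [3.141, 0.004, -0.001]
ft_force: [-0.3, -0.1, 0.2]
grip_width: 0.999
[-0.14876863  0.06415152 -0.0478434   1.85531768  0.0033842   1.22259282
 -1.76622769] [0.506826   0.07289451 0.18635111] [ 3.14140112e+00  3.51578642e-03 -5.72471276e-04]
[0.58995901 0.07251159 0.33554735] [-0.24097632  0.23919448 -1.55367983]
```

View pics/w1.png

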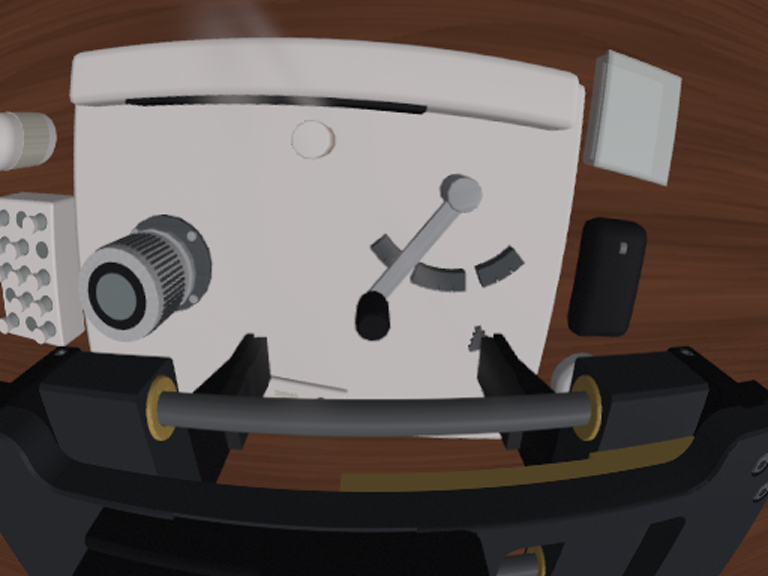

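```bash
python3 - <<'E'
from bench import ctrl
from h import *
m=ctrl.camera_model("wrist")
f=lambda u,v,z: onz(m,"wrist",(u+.5)/1.5-.5,(v+.5)/1.5-.5,z)
k=f(372,322,.136);p=f(462,190,.1);c=f(115,297,.138);a=f(477,338,.07)
print("knob",k,"piv",p,"col",c,"arrow",a)
d=(c-p)[:2]; yaw=np.arctan2(d[1],d[0])-np.arctan2(180,-60); print(np.hypot(*d),yaw)
for e in (k,a):
    e=(e-p)[:2]; print(np.hypot(*e),(np.arctan2(e[1],e[0])-yaw)%(2*np.pi)-np.pi)
# arc targets, tool axes: x->+x, y->-y
for t in np.linspace(-.6,.3,10):
    q=p[:2]-.078*np.array([np.cos(t+yaw),np.sin(t+yaw)]); print(round(t,2),q)
E
```

```text
knob [0.5077182  0.07285927 0.136     ] piv [0.56843942 0.02520267 0.1       ] col [0.51974154 0.20926558 0.138     ] arrow [0.46881814 0.00305769 0.07      ]
0.1903960054359107 -0.063104858418634
0.07718949214856935 -0.6023251983777547
0.10205292879607782 0.28183999506308766
-0.6 [0.50696881 0.07321688]
-0.5 [0.50248248 0.06684018]
-0.4 [0.49865518 0.06004746]
-0.3 [0.49552513 0.05290658]
-0.2 [0.49312362 0.0454889 ]
-0.1 [0.49147465 0.03786852]
0.0 [0.49059468 0.03012159]
0.1 [0.4904925 0.0223255]
0.2 [0.49116915 0.01455817]
0.3 [0.49261786 0.00689719]
```

```bash
python3 -m handwheel '[[0.5,0,20,0,0,0,-1],[0.5,0,42,0,0,0,-1],[0.5,0,63,0,0,0,-1],[0.5,0,63,0,0,0,0.7],[0.5,0,63,0,0,0,1],[0.5,0,63,0,0,0,1],[0.5,0,63,0,0,0,1],[0.5,0,63,0,0,0,1],[0.5,0,63,0,0,0,1],[0.5,0,63,0,0,0,1]]' 30
python3 - <<'E'
from bench import ctrl
from h import *
I=ctrl.get_image("wrist")[:,:,::-1]
cv2.imwrite("pics/w2.png",I)
E
```

```text
time: 2.7
position: [0.5075, 0.073, 0.1236]
tool_rot: [3.142, 0.001, 0.0]
ft_force: [-0.2, 0.2, -0.3]
grip_width: 0.29
```

View pics/w2.png

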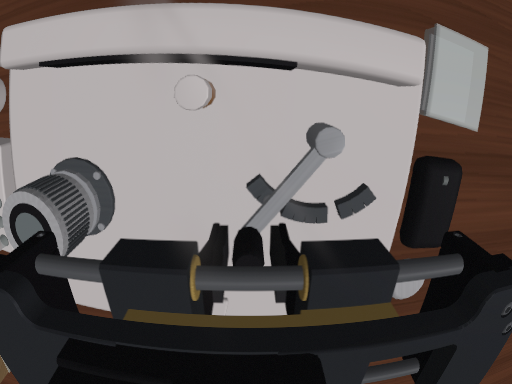

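```bash
python3 -m handwheel '[[0,0,0,0,0,0,1],[0,0,0,0,0,0,1],[0,0,0,0,0,0,1],[0,0,0,0,0,0,1]]' 30
python3 -m handwheel '[[-4.6,6,0,0,0,0,1],[-8.4,13,0,0,0,0,1],[-11.5,20,0,0,0,0,1],[-14,27.5,0,0,0,0,1],[-15.6,35,0,0,0,0,1],[-16.4,43,0,0,0,0,1],[-16.5,50.5,0,0,0,0,1],[-16,58,0,0,0,0,1],[-14.5,66,0,0,0,0,1],[-14.5,66,0,0,0,0,1]]' 30
python3 - <<'E'
from bench import ctrl
from h import *
I=ctrl.get_image("wrist")[:,:,::-1]
cv2.imwrite("pics/w3.png",I)
E
```

```text
time: 3.25
position: [0.5074, 0.0733, 0.1236]
tool_rot: [-3.141, -0.002, 0.0]
ft_force: [-2.0, 1.4, 0.3]
grip_width: 0.199
time: 4.5
position: [0.4922, 0.0073, 0.1235]
tool_rot: [-3.141, -0.002, 0.002]
ft_force: [-3.6, 2.8, 2.8]
grip_width: 0.2
```

View pics/w3.png

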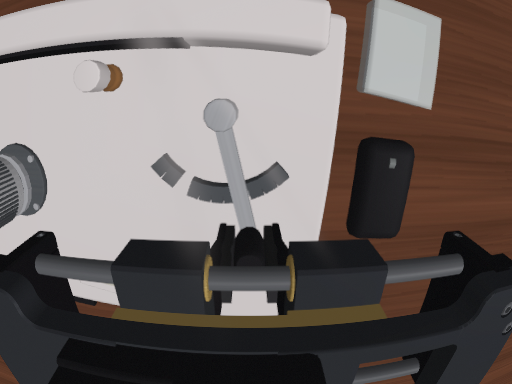

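```bash
python3 -m handwheel '[[0,0,0,0,0,0,0],[0,0,0,0,0,0,-1],[0,0,0,0,0,0,-1],[0,0,0,0,0,0,-1],[0,0,-30,0,0,0,-1],[0,0,-65,0,0,0,-1],[0,0,-65,0,0,0,-1]]' 30
python3 - <<'E'
from bench import ctrl
from h import *
m=ctrl.camera_model("wrist");print(m)
I=ctrl.get_image("wrist")[:,:,::-1]
cv2.imwrite("pics/w4.png",cv2.resize(I,None,fx=1.5,fy=1.5,interpolation=cv2.INTER_CUBIC))
E
```

```text
time: 5.42
position: [0.4952, 0.0069, 0.1916]
tool_rot: [-3.141, -0.001, -0.01]
ft_force: [-0.6, 0.6, 0.4]
grip_width: 0.908
{'mtx': array([[297.31863964,   0.        , 248.85453263],
       [  0.        , 297.31863964, 189.24464643],
       [  0.        ,   0.        ,   1.        ]]), 'xyz': array([0.577373  , 0.00633779, 0.34129326]), 'orientation': array([-0.23536191,  0.23452346, -1.55581573])}
```

View pics/w4.png

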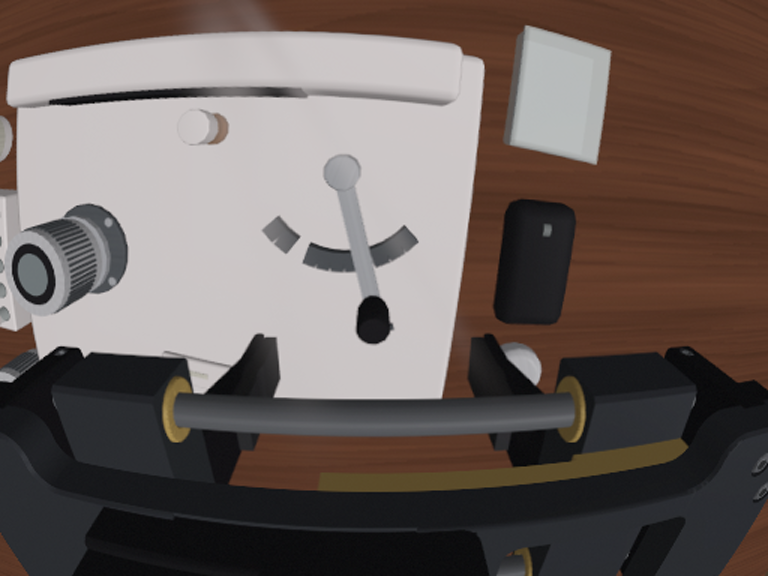

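```bash
python3 - <<'E'
from bench import ctrl
from h import *
s=ctrl.get_state();print(s["position"],s["tool_rot"],s["joint_positions"])
m=ctrl.camera_model("wrist");print(m["xyz"],m["orientation"])
f=lambda u,v,z: onz(m,"wrist",(u+.5)/1.5-.5,(v+.5)/1.5-.5,z)
k=f(372,326,.136);p=f(342,172,.1);c=f(33,275,.138)
print("knob",k,"piv",p,"col",c)
d=(c-p)[:2]; yaw=np.arctan2(d[1],d[0])-np.arctan2(180,-60); print(np.hypot(*d),yaw)
for y in (yaw,-.065,-.075):
    e=(k-p)[:2]; print(np.hypot(*e),(np.arctan2(e[1],e[0])-y)%(2*np.pi)-np.pi)
E
```

```text
[0.49395823 0.00690031 0.18969432] [-3.14156893e+00 -1.06171169e-03 -4.52222730e-03] [-7.53105698e-02  1.93322126e-02  7.53616816e-03  1.89502214e+00
  2.98590205e-05  1.22436507e+00 -1.63790653e+00]
[0.57663336 0.00632016 0.33919744] [-0.23811585  0.23695467 -1.55551849]
knob [0.49152231 0.00680141 0.136     ] piv [0.56440318 0.02297948 0.1       ] col [0.51897573 0.20623829 0.138     ]
0.1888053053874987 -0.07876167014154412
0.07465488400429422 0.2971995050257239
0.07465488400429422 0.28343783488417973
0.07465488400429422 0.29343783488417996
```

```bash
python3 -m handwheel '[[5,-45,0,0,0,0,-1],[12,-95,0,0,0,0,-1],[20,-150,0,0,0,0,-1],[25,-201,0,0,0,0,-1],[25,-201,0,0,0,0,-1],[25,-201,0,0,0,0,-1]]' 30
python3 - <<'E'
from bench import ctrl
from h import *
s=ctrl.get_state();print(s["position"],s["tool_rot"],s["joint_positions"])
m=ctrl.camera_model("wrist");print(m["xyz"],m["orientation"])
I=ctrl.get_image("wrist")[:,:,::-1]
cv2.imwrite("pics/w5.png",cv2.resize(I,None,fx=1.5,fy=1.5,interpolation=cv2.INTER_CUBIC))
E
```

```text
time: 6.22
position: [0.5174, 0.2069, 0.1872]
tool_rot: [3.14, 0.001, -0.003]
ft_force: [-0.3, -0.1, 0.2]
grip_width: 0.999
[0.51739277 0.20690796 0.18718475] [ 3.13979210e+00  1.02240634e-03 -3.13893621e-03] [-0.28484961  0.16319262 -0.15899024  1.7452544   0.02803715  1.23786684
 -2.02113958]
[0.60079287 0.20659076 0.33624922] [-0.24338489  0.23941291 -1.55542289]
```

View pics/w5.png

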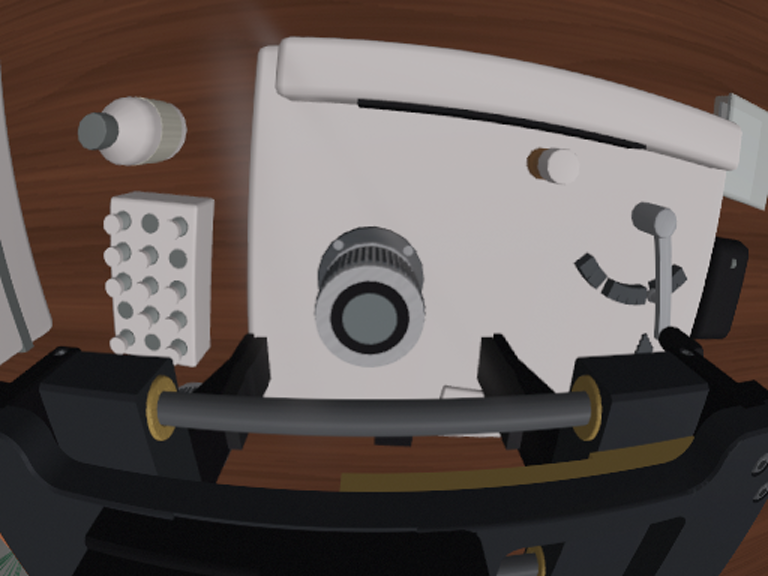

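```bash
python3 - <<'E'
from bench import ctrl
from h import *
s=ctrl.get_state()
m=ctrl.camera_model("wrist")
f=lambda u,v,z: onz(m,"wrist",(u+.5)/1.5-.5,(v+.5)/1.5-.5,z)
c=f(370,318,.138);p=f(657,220,.1)
I=cv2.resize(cv2.imread("pics/w5.png"),None,fx=1,fy=1)
g=cv2.cvtColor(I,cv2.COLOR_BGR2GRAY)[270:360,310:430]
cs,_=cv2.findContours((g<70).astype(np.uint8),cv2.RETR_EXTERNAL,cv2.CHAIN_APPROX_NONE)
e=cv2.fitEllipse(max(cs,key=cv2.contourArea));print(e)
c2=f(310+e[0][0],270+e[0][1],.138)
print(c,c2,p,s["position"],(c2-s["position"])*1e3)
E
```

```text
((59.394161224365234, 47.429561614990234), (71.64469146728516, 77.11978149414062), 91.74128723144531)
[0.52098425 0.20691421 0.138     ] [0.52127935 0.20720407 0.138     ] [0.56764621 0.02955378 0.1       ] [0.51774331 0.20614049 0.18751777] [  3.53604435   1.06358803 -49.5177735 ]
```

```bash
python3 -m handwheel '[[3,-1,20,0,0,0,-1],[3.3,-1,42,0,0,0,-1],[3.3,-1,61,0,0,0,-1],[3.3,-1,61,0,0,0,0],[3.3,-1,61,0,0,0,1],[3.3,-1,61,0,0,0,1],[3.3,-1,61,0,0,0,1],[3.3,-1,61,0,0,0,1],[3.3,-1,61,0,0,0,1]]' 20
python3 - <<'E'
from bench import ctrl
from h import *
s=ctrl.get_state();print(s["position"],s["ft_force"],s["torque"])
I=ctrl.get_image("wrist")[:,:,::-1]
cv2.imwrite("pics/w6.png",I)
E
```

```text
time: 7.4
position: [0.5216, 0.2093, 0.1282]
tool_rot: [-3.141, -0.001, -0.002]
ft_force: [-0.4, -0.3, 2.7]
grip_width: 0.618
[0.52163035 0.20927133 0.12820758] [-0.35155186 -0.2650315   2.66959818] [0.06401295 0.13031921 0.0143465 ]
```

View pics/w6.png

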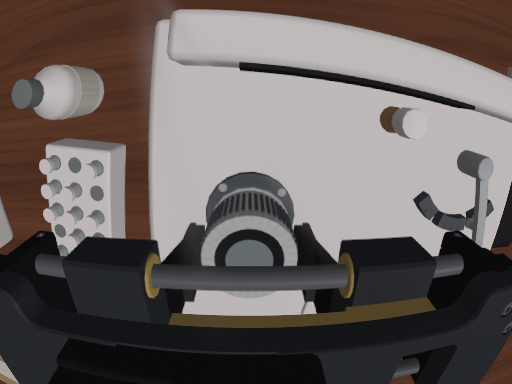

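```bash
python3 -m handwheel '[[0,0,1,0,0,0,1],[0,0,2,0,0,0,1],[0,0,2,0,0,0,1]]' 25
```

```text
time: 7.82
position: [0.5218, 0.2093, 0.1278]
tool_rot: [-3.141, -0.001, -0.003]
ft_force: [-2.3, -0.1, 12.6]
grip_width: 0.62
```

```bash
python3 -m handwheel '[[0,0,-1,0,0,-0.1,1],[0,0,-1,0,0,-0.2,1],[0,0,-1,0,0,-0.3,1],[0,0,-1,0,0,-0.35,1],[0,0,-1,0,0,-0.35,1]]' 25
python3 -c "
from bench import ctrl
s=ctrl.get_state();print(s['torque'],s['position'],s['ft_force'])"
```

```text
time: 8.45
position: [0.522, 0.2097, 0.128]
tool_rot: [-3.092, -0.549, -0.004]
ft_force: [-1.4, 0.4, 7.8]
grip_width: 0.621
[0.02854638 0.25925538 0.06246998] [0.52203802 0.20966603 0.12801565] [-1.36453454  0.35203256  7.83441417]
```

```bash
python3 -m handwheel '[[0,0,0,0,0,-0.08,1],[0,0,0,0,0,-0.16,1],[0,0,0,0,0,-0.24,1],[0,0,0,0,0,-0.24,1]]' 25
python3 -c "
from bench import ctrl
s=ctrl.get_state();print(s['torque'],s['position'],s['ft_force'])"
python3 -m handwheel '[[0,0,0,0,0,-0.08,1],[0,0,0,0,0,-0.16,1],[0,0,0,0,0,-0.24,1],[0,0,0,0,0,-0.24,1]]' 25
python3 -c "
from bench import ctrl
s=ctrl.get_state();print(s['torque'],s['position'],s['ft_force'])"
```

```text
time: 8.95
position: [0.5221, 0.2097, 0.128]
tool_rot: [-3.005, -0.916, -0.004]
ft_force: [-1.0, 0.1, 6.9]
grip_width: 0.618
[0.08662735 0.18931106 0.0533883 ] [0.52211139 0.20965395 0.12801822] [-1.03113352  0.12740837  6.90032674]
time: 9.45
position: [0.5221, 0.2097, 0.128]
tool_rot: [-2.874, -1.269, -0.004]
ft_force: [0.4, -0.1, 6.7]
grip_width: 0.616
[0.06931844 0.1974634  0.0231628 ] [0.52211311 0.20967633 0.12802846] [ 0.35926258 -0.12506407  6.65829821]
```

```bash
python3 -m handwheel '[[0,0,0,0,0,-0.08,1],[0,0,0,0,0,-0.16,1],[0,0,0,0,0,-0.24,1],[0,0,0,0,0,-0.24,1]]' 25
python3 -c "
from bench import ctrl
s=ctrl.get_state();print(s['torque'],s['position'],s['ft_force'])"
python3 - <<'E'
from bench import ctrl
from h import *
cv2.imwrite("pics/w7.png",ctrl.get_image("wrist")[:,:,::-1]);S=ctrl.get_image("side")[:,:,::-1]
cv2.imwrite("pics/s7.png",cv2.resize(S[130:290,155:365],None,fx=3.7,fy=3.7,interpolation=cv2.INTER_CUBIC))
E
```

```text
time: 9.95
position: [0.5221, 0.2097, 0.128]
tool_rot: [2.701, 1.604, 0.004]
ft_force: [-0.1, -0.2, 6.7]
grip_width: 0.619
[0.05549195 0.13650525 0.06423015] [0.52206942 0.20974831 0.12802913] [-0.13745025 -0.22419142  6.72252209]
```

View pics/s7.png

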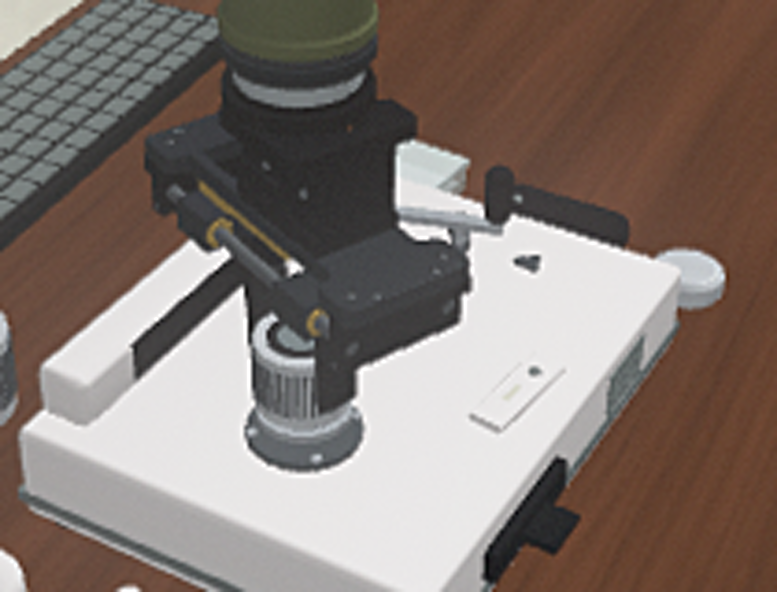

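View pics/w7.png

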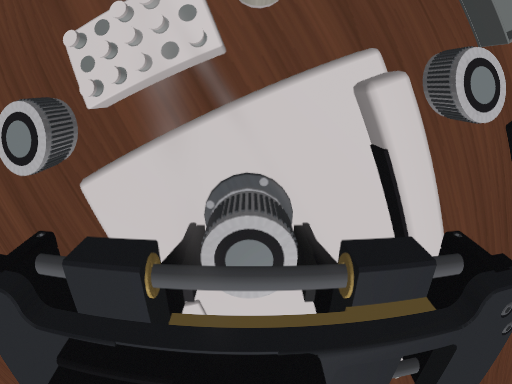

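```bash
for i in 1; do python3 -m handwheel '[[0,0,0,0,0,-0.08,1],[0,0,0,0,0,-0.16,1],[0,0,0,0,0,-0.24,1],[0,0,0,0,0,-0.24,1]]' 25; done
python3 -c "
from bench import ctrl
s=ctrl.get_state();print(s['torque'],s['joint_positions'])"
python3 -m handwheel '[[0,0,0,0,0,-0.08,1],[0,0,0,0,0,-0.16,1],[0,0,0,0,0,-0.24,1],[0,0,0,0,0,-0.24,1]]' 25
python3 -c "
from bench import ctrl
s=ctrl.get_state();print(s['torque'],s['joint_positions'])"
```

```text
time: 10.55
position: [0.522, 0.2098, 0.128]
tool_rot: [2.489, 1.916, 0.004]
ft_force: [-1.0, 0.0, 7.0]
grip_width: 0.616
[0.11666002 0.18623695 0.02076076] [-0.16344127  0.22992976 -0.30022311  1.79846751  0.07478141  1.12164724
 -0.74745068]
time: 11.05
position: [0.5206, 0.2088, 0.1259]
tool_rot: [-2.244, -2.198, 0.002]
ft_force: [0.2, 0.4, -1.5]
grip_width: 0.618
[0.07474972 0.05116858 0.04767492] [-0.13999023  0.23382053 -0.32629333  1.80037109  0.08222157  1.12210951
 -0.51460893]
```

```bash
python3 -m handwheel '[[0,0,1.5,0,0,-0.04,1],[0,0,3,0,0,-0.06,1],[0,0,4,0,0,-0.06,1],[0,0,4,0,0,-0.06,1]]' 40
python3 -c "
from bench import ctrl
s=ctrl.get_state();print(s['torque'],s['ft_force'])"
```

```text
time: 11.55
position: [0.5209, 0.2088, 0.1226]
tool_rot: [-2.177, -2.265, 0.001]
ft_force: [-1.4, -1.2, 1.3]
grip_width: 0.619
[-0.21157645  0.48744257  0.00529873] [-1.40020134 -1.16393107  1.30377515]
```

```bash
python3 -m handwheel '[[0,0,1.5,0,0,0,1],[0,0,3,0,0,0,1],[0,0,4.5,0,0,0,1],[0,0,6,0,0,0,1],[0,0,6,0,0,0,1]]' 50
```

```text
time: 12.18
position: [0.5212, 0.2089, 0.117]
tool_rot: [2.177, 2.265, -0.0]
ft_force: [-3.1, -1.6, 6.6]
grip_width: 0.615
```

```bash
python3 -m handwheel '[[0,0,1,0,0,0,1],[0,0,2,0,0,0,1],[0,0,3,0,0,0,1],[0,0,3,0,0,0,1]]' 50
```

```text
time: 12.68
position: [0.5212, 0.209, 0.1164]
tool_rot: [2.176, 2.265, -0.0]
ft_force: [-8.8, -3.3, 20.7]
grip_width: 0.61
```

```bash
python3 -m handwheel '[[0,-0.7,0,0,0,0,1],[0,-0.7,0,0,0,0,1],[0,-0.7,0,0,0,0,1]]' 50; python3 - <<'E'
from bench import ctrl
from h import *
I=ctrl.get_image("wrist")[:,:,::-1]; cv2.imwrite("pics/w8.png",I)
m=ctrl.camera_model("side");S=ctrl.get_image("side")[:,:,::-1]
cv2.imwrite("pics/s8.png",cv2.resize(S[130:290,155:365],None,fx=3.7,fy=3.7,interpolation=cv2.INTER_CUBIC))
for h in (.126,.133,.138):
    p=(proj(m,"side",[.521,.2075,h])-[155,130])*3.7; print(h,p)
print((proj(m,"side",[.521,.2075,.084])-[155,130])*3.7)
E
```

```text
time: 13.05
position: [0.5212, 0.2089, 0.1164]
tool_rot: [2.176, 2.264, 0.002]
ft_force: [-6.7, -3.1, 16.8]
grip_width: 0.612
0.126 [302.07159118 350.34628471]
0.133 [301.94948771 339.98762699]
0.138 [301.86165805 332.53658972]
[302.78383366 410.76943687]
```

View pics/s8.png

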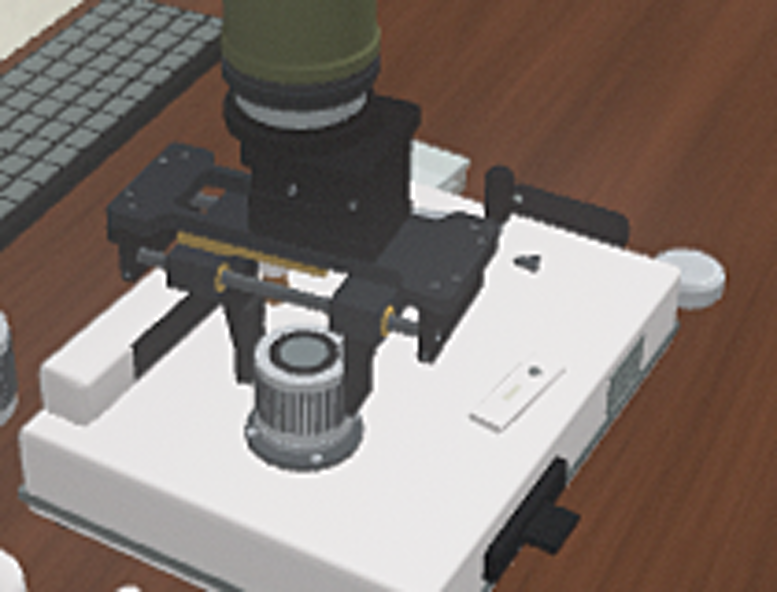

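View pics/w8.png

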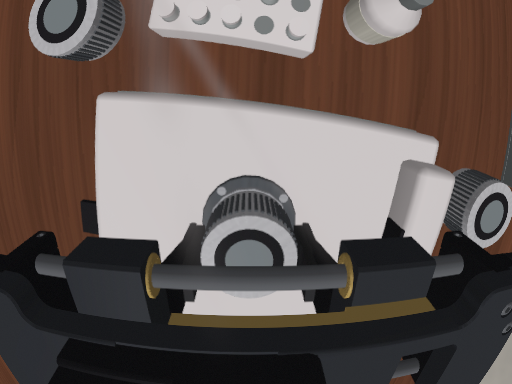

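```bash
python3 -m handwheel '[[0,0,0,0,0,0,1],[0,0,0,0,0,0,1],[0,0,0,0,0,0,1],[0,0,0,0,0,0,1],[0,0,0,0,0,0,1],[0,0,0,0,0,0,1],[0,0,0,0,0,0,1],[0,0,0,0,0,0,1]]' 50
```

```text
time: 14.15
position: [0.5212, 0.2089, 0.1164]
tool_rot: [2.176, 2.264, 0.002]
ft_force: [-6.8, -4.0, 17.4]
grip_width: 0.611
```

Position and force are stable, so I'm handing in with the push held.

```bash
python3 -c "
from bench import ctrl
print(ctrl.close_job())"
```

```text
the job is handed in; nothing more can be done
None
```

The photometer is set for a dark reading and handed in at about 14 s: the shutter lever is in the marked notch, and the gripper is still holding the collar fully home.

- **Lever:** I gripped the knob, swung it along its arc, let go, and looked again with the wrist camera. It measured about 0.29 rad (0.28 to 0.30, depending on which reader angle I use), against the notch at 0.30. The arm lay over the gap between the arc segments that faces the arrowhead. The click itself can't be confirmed directly, but the measured angle is well within the 0.06 rad it clicks home from.
- **Collar:** I turned the smallest collar counter-clockwise under about 7 N. After roughly 1.5 rad the keyways dropped over the pins, and the force fell to zero. I then pushed it down until it stopped.
    - **Depth:** The tool moved down 11.8 mm in total, and the side view showed about 12 mm, against the 12 mm expected. The collar top lines up with 56 mm above the deck.
    - **Hold:** Over a one-second hold the height did not change. The downward force stayed at about 17 N, with a 50 N grip.
- **Remaining imperfection:** A sideways force of about 7 to 8 N remained on the tool in the final hold. A small shift eased it only partly, and I saw no movement from it.
- **Other items:** I saw none of the other things displaced in the pictures, though I did not measure their positions.

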